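Hang the washed dispensing beakers on their draining pegs

TASK

Hang the three washed beakers that stand mouth-down on the bench on the leaning draining pegs, mouth still down: the large beaker on the tallest peg, the medium one on the middle peg and the small one on the shortest, each lowered gently until its closed end rests on the peg's tip, and let go. They are porcelain, so do not drop or bang them onto the pegs. Leave the beaker in use (mouth up, with a spatula in it) and the amber bottle that stands among them as they are.

Things in the scene. Friction and masses are not known exactly. Their poses are not given: they have to be found in the camera images.
- beaker_large: the large one of three washed white porcelain beakers standing mouth-down on the bench: straight round wall, 62 mm outside diameter, 100 mm high, wall 3 mm, closed end 4 mm thick and now on top, open below (a small lip of 68 mm round the mouth, 8 mm high). Origin: centre of the mouth plane (at the bottom as it stands, on the bench); z points to the closed end, 100 mm above. Round, so its yaw means nothing
- beaker_medium: the medium one of three washed white porcelain beakers standing mouth-down on the bench: straight round wall, 52 mm outside diameter, 78 mm high, wall 3 mm, closed end 4 mm thick and now on top, open below (a small lip of 58 mm round the mouth, 8 mm high). Origin: centre of the mouth plane (at the bottom as it stands, on the bench); z points to the closed end, 78 mm above. Round, so its yaw means nothing
- beaker_small: the small one of three washed white porcelain beakers standing mouth-down on the bench: straight round wall, 42 mm outside diameter, 56 mm high, wall 3 mm, closed end 4 mm thick and now on top, open below (a small lip of 48 mm round the mouth, 8 mm high). Origin: centre of the mouth plane (at the bottom as it stands, on the bench); z points to the closed end, 56 mm above. Round, so its yaw means nothing
- peg_tall: the tallest of three fixed draining pegs: a round-ended steel rod of 9 mm diameter leaning 12 degrees from vertical on a black disc foot of 76 mm diameter and 8 mm high. Origin: the tip of the peg, 150 mm above the bench; z is vertical, and the peg leans upward towards its own x axis, so a point of the peg s mm below the tip lies 0.21 s mm towards -x; the foot's centre lies 16 mm to -x of the tip
- peg_middle: the middle of three fixed draining pegs: a round-ended steel rod of 9 mm diameter leaning 12 degrees from vertical on a black disc foot of 76 mm diameter and 8 mm high. Origin: the tip of the peg, 115 mm above the bench; z is vertical, and the peg leans upward towards its own x axis, so a point of the peg s mm below the tip lies 0.21 s mm towards -x; the foot's centre lies 12 mm to -x of the tip
- peg_short: the shortest of three fixed draining pegs: a round-ended steel rod of 9 mm diameter leaning 12 degrees from vertical on a black disc foot of 76 mm diameter and 8 mm high. Origin: the tip of the peg, 80 mm above the bench; z is vertical, and the peg leans upward towards its own x axis, so a point of the peg s mm below the tip lies 0.21 s mm towards -x; the foot's centre lies 9 mm to -x of the tip
- used_beaker: a white beaker of 52 mm diameter and 78 mm height standing mouth-UP with a steel spatula in it, sticking out to 173 mm above the bench: still in use, to be left where it is. Origin: centre of its underside
- amber_bottle: a capped amber glass bottle, 62 mm diameter, 130 mm high, standing among the beakers and pegs, to be left where it is. Origin: centre of its underside
Mind the look-alikes: they are no part of the job. What is shaped like the beaker_medium but turquoise is not meant. Leave any pink look-alike of the peg_tall alone.

How it is judged:
At the end, for the whole second after the job is handed in: each beaker hangs mouth-down on its own peg (large on tallest, medium on middle, small on shortest), the peg's tip inside it and within 10 mm of the inside of its closed end, tilted less than 0.7 rad, released and at rest; used beaker and amber bottle within 25 mm of where they were (z of peg_tall in the frame of beaker_large above 0.086 m and x of peg_tall in the frame of beaker_large between -0.031 and 0.031 m and y of peg_tall in the frame of beaker_large between -0.031 and 0.031 m and angle between each of beaker_large, beaker_medium, beaker_small's own z axis and vertical below 0.7 rad and linear speed of each of beaker_large, beaker_medium, beaker_small below 0.02 m/s and angular speed of each of beaker_large, beaker_medium, beaker_small below 0.3 rad/s and z of peg_middle in the frame of beaker_medium above 0.064 m and x of peg_middle in the frame of beaker_medium between -0.026 and 0.026 m and y of peg_middle in the frame of beaker_medium between -0.026 and 0.026 m and z of peg_short in the frame of beaker_small above 0.042 m and x of peg_short in the frame of beaker_small between -0.021 and 0.021 m and y of peg_short in the frame of beaker_small between -0.021 and 0.021 m and distance of each of used_beaker, amber_bottle from where it was at the start of the episode below 0.025 m); the robot touches nothing.
It fails at once if the beaker in use or the amber bottle among the things is pushed more than 25 mm or tipped (distance of any of used_beaker, amber_bottle from where it was at the start of the episode above 0.025 m or angle between any of used_beaker, amber_bottle's own z axis and vertical above 0.35 rad).
It fails at once if the large beaker is banged onto a peg (over 40 N) (contact force between beaker_large and peg_tall above 40 N or contact force between beaker_large and peg_middle above 40 N or contact force between beaker_large and peg_short above 40 N).
It fails at once if the medium beaker is banged onto a peg (over 40 N) (contact force between beaker_medium and peg_tall above 40 N or contact force between beaker_medium and peg_middle above 40 N or contact force between beaker_medium and peg_short above 40 N).
It fails at once if the small beaker is banged onto a peg (over 40 N) (contact force between beaker_small and peg_tall above 40 N or contact force between beaker_small and peg_middle above 40 N or contact force between beaker_small and peg_short above 40 N).
It fails at once if a beaker is dropped (falls out of the fingers' hold faster than 0.5 m/s, about 13 mm of free fall) ((contact force between beaker_large and the fingers below 0.05 N and linear speed of beaker_large above 0.5 m/s) or (contact force between beaker_medium and the fingers below 0.05 N and linear speed of beaker_medium above 0.5 m/s) or (contact force between beaker_small and the fingers below 0.05 N and linear speed of beaker_small above 0.5 m/s)).
It also fails if it takes over 88 s, if anything falls off the work surface, if the arm or the gripper's body presses on something with over 40 N, if the wrist force passes 120 N, or if a joint passes its speed limit or range.

ROBOT

A 6-joint arm with a two-finger parallel gripper is mounted at the origin on the work surface. World frame = base frame: x ahead of the robot, y to its left, z up, the work surface at z = 0. Lengths are in m, angles in rad, forces in N, time in s.
With the tool pointing down it reaches from about 0.325 to 0.775 m from the base axis. Payload 5.5 kg.
Tool frame: the origin (TCP) lies at the very end of the fingers, on their centre line; the grasp point (between the pads) lies r.grasp_offset behind it (r.grasp_offset is the distance from the TCP to the grasp point, in m); z points along the fingers, y is the line along which they close (so a half turn about z gives the same grasp; the last joint's range is limited). The gripper opens to 88 mm and grips with 3 to 60 N. Pads are 20 mm wide; open, the fingers measure 115 mm over their backs; the gripper's body (75 mm by 178 mm) begins 61 mm behind the grasp point.
Start: joints at [1.203, 0.091, 1.231, -0, 1.82, -0.057], TCP at [0.183, 0.571, 0.223] pointing down, gripper open.
Joint ranges: [-2.87, 2.87], [-0.86, 2.18], [0.17, 2.46], [-1.51, 4.65], [0.06, 2.69], [-2.65, 2.65]. Speed limits (rad/s): [2.57, 2.57, 3.01, 3.14, 3.14, 3.14].

INTERFACE

Orientations are given as a 3x3 rotation matrix whose columns are the frame's x, y, z axes.
In Python, from workcell import r gives the robot as it stands.
- The arm moves only by the tool step_arm, never from a script. Its argument "increments" is a list of rows, each an object of numbers: "tx", "ty", "tz": the shift along the tool's x, y, z in m; "wx", "wy", "wz": the turn, a rotation vector about the tool's x, y, z in rad. A call has 1 to 20 rows; each row shifts and turns the commanded pose from where the row before left it, along the tool's axes as they then stand; what a row does not reach is not made up. A row lasts 1/12 s, in which the tool goes at most 41.7 mm and 7.16 degrees, less where a joint would pass 70% of its speed; a pose out of reach is approached as far as the arm can. A call with a gripper value outside its range is refused whole. "claw" is the opening, from 0 (shut) to 1 (fully open), set as the call begins (left out, the last holds). The fingers move at their own pace and stop on an object; "squeeze" is the grip in N (left out, the last holds). Time passes only in rows, so rows that do not move let the fingers close. It gives the time, the measured TCP pose, the force, the opening and the grip force at its end, in the units of the state.
- r.get_state(): the state, without advancing time (a new reading comes with each control period).
- r.camera(name): name is "scene" or "top" or "wrist"; returns the picture (480x640x3 uint8, red, green, blue); there is no depth.
- r.camera_model(name): a dict with "vertical_fov" (degrees; the focal length in pixels is half the picture's height over the tangent of half this angle, whatever the lens; pixels are square), "cx", "cy" (the principal point, pixels), "R" (3x3) and "t" (3): a world point X has camera coordinates R X + t. Camera axes: x right, y down, z forward; pixel columns grow to the right and rows downward; lengths in m; the calibration is good to about 2 mm. The wrist camera is an equidistant fisheye: a pixel r from the principal point sees the ray r / f radians off the axis. A picture is of the moment at which its call begins: read the wrist's pose just before it. camera_model takes no time and is no camera call; for the wrist camera it gives the pose at the moment of the call.
- r.close_job(): hands the job in; it is judged then, once.
The state is a dict: "t": time; "joint_pos": joint angles; "qvel": joint speeds; "joint_efforts": joint torques, N m; "position": TCP position; "tool_rot": TCP orientation; "wrist_force": force on the tool from outside, world axes, zero at the start; "moment": the same for the moment, N m; "width": finger opening in m; "gripper_force": force on a finger pad.
Only numpy, scipy, OpenCV 4.12 (cv2) and the standard library are available. Lean on these libraries where they do the work, as an engineer would, in place of code of your own. Each camera call takes 0.05 s, during which the arm holds its last target. There are 200 camera calls.

## Working session

There is one attempt and no reset: what is moved stays moved. The work goes in short steps, Python scripts to look and compute and a tool call to move; the robot and the scene stay as the last step left them, time stands still between calls to the robot, and variables do not carry over. Pictures are saved under pics/ and viewed, at most 14 in all, crops included, and the job is handed in when it is done.

Besides the shell and the picture viewer there is one more tool, called after ">>>" as name(argument=value, ...), one argument or row to a line, values as JSON. step_arm: Moves the arm, as the interface text tells. Its arguments: {"type":"object","properties":{"increments":{"type":"array","items":{"type":"object","properties":{"tx":{"type":"number"},"ty":{"type":"number"},"tz":{"type":"number"},"wx":{"type":"number"},"wy":{"type":"number"},"wz":{"type":"number"}}}},"claw":{"type":"number"},"squeeze":{"type":"number"}},"required":["increments"]}

```bash
mkdir -p pics
python3 - <<'E'
from workcell import r
import cv2
for n in ("scene","top"):
    cv2.imwrite(f"pics/{n}0.png",r.camera(n)[:,:,::-1]); m=r.camera_model(n); print(n,m)
s=r.get_state();print(s['t'],s['position'],s['tool_rot'],r.grasp_offset,s['width'])
E
```

```text
scene {'vertical_fov': 45.67589907928067, 'cx': 319.95168085675385, 'cy': 234.46933913502852, 'R': array([[ 0.34304897,  0.93919423, -0.01521861],
       [ 0.75756748, -0.28621442, -0.58666244],
       [-0.55534576,  0.18972482, -0.80968857]]), 't': array([-0.10906031, -0.3391553 ,  1.61215487])}
top {'vertical_fov': 46.36631808641311, 'cx': 327.073207522098, 'cy': 239.99243713468624, 'R': array([[ 0.0121518 , -0.99992484, -0.00162628],
       [-0.98209166, -0.01162925, -0.18804447],
       [ 0.18801143,  0.00388224, -0.98215917]]), 't': array([-0.0641888 ,  0.53175702,  1.13290512])}
0.1 [0.1833902  0.57100294 0.22159595] [[-9.52086176e-01  3.05829176e-01 -6.54635141e-04]
 [ 3.05829857e-01  9.52084702e-01 -1.67880265e-03]
 [ 1.09841272e-04 -1.79857177e-03 -9.99998377e-01]] 0.0187 0.08782740510842177
```

View pics/scene0.png

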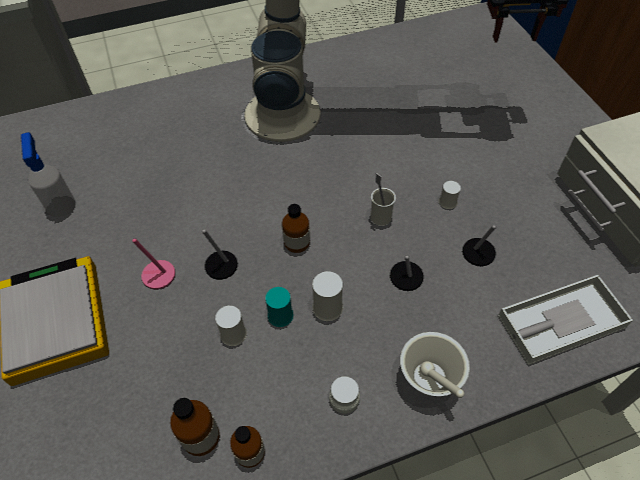

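View pics/top0.png

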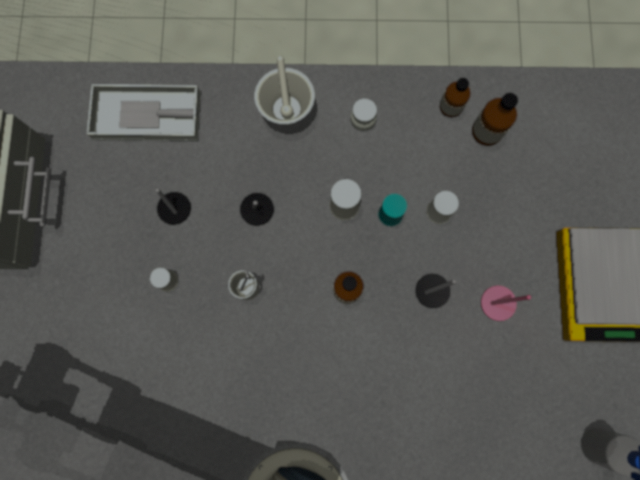

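Candidates in the top view: white cylinders at (346,194) large, (446,204) medium and (161,278) small. Turquoise at (393,208) and the lidded jar at (364,112) are not meant. The black-footed pegs are at (174,208), (257,209) and (433,291), and the pink one at (499,303) is excluded. I'll enlarge them to confirm.

Run:
```python
import cv2,numpy as np
def sheet(name,cs,out,h=32,k=4):
    im=cv2.imread(f"pics/{name}0.png");L=[]
    for u,v in cs:
        c=cv2.resize(im[v-h:v+h,u-h:u+h],None,fx=k,fy=k,interpolation=cv2.INTER_CUBIC)
        c=cv2.convertScaleAbs(c,alpha=1.5)
        for d in range(0,2*h,10):
            cv2.putText(c,str(u-h+d),(d*k,8),0,.3,(0,255,255),1);cv2.putText(c,str(v-h+d),(0,d*k+4),0,.3,(0,255,255),1)
            cv2.line(c,(d*k,10),(d*k,14),(0,255,255));cv2.line(c,(20,d*k),(24,d*k),(0,255,255))
        L.append(c)
    cv2.imwrite(out,np.vstack([np.hstack(L[:3]),np.hstack(L[3:])]))
sheet("top",[(174,208),(257,209),(433,291),(346,194),(446,204),(161,278)],"pics/tc.png")
sheet("scene",[(482,245),(406,268),(218,255),(327,297),(231,326),(450,194)],"pics/sc.png")
```

```text
(no output)
```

View pics/tc.png

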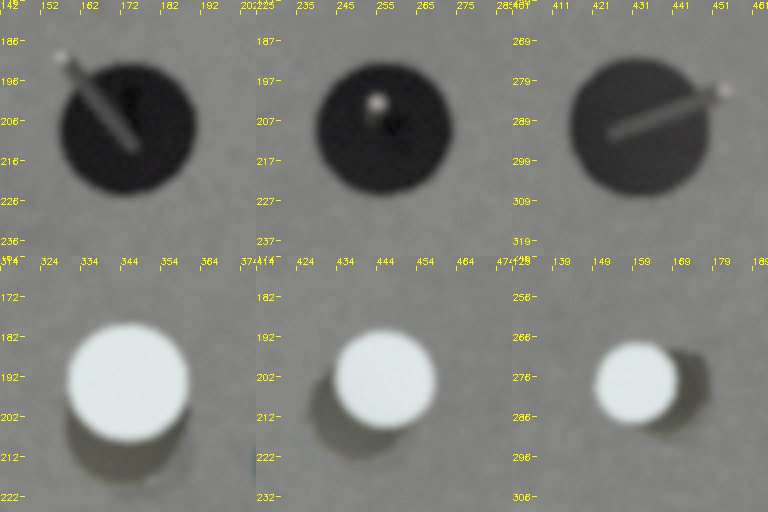

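View pics/sc.png

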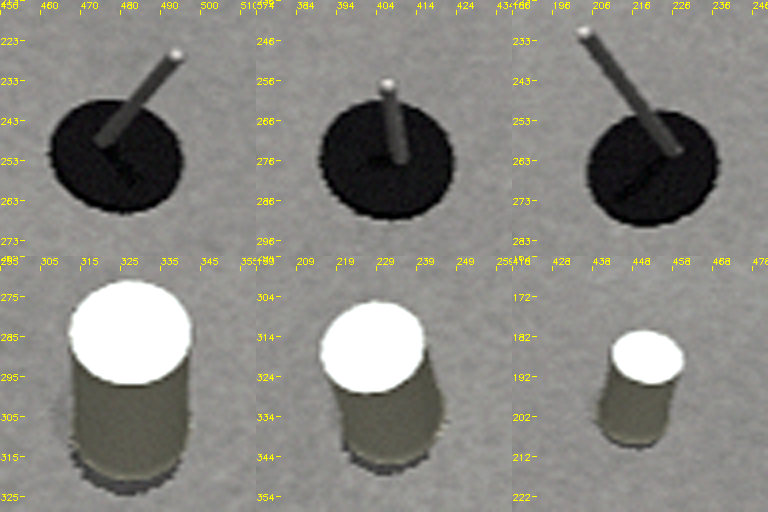

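```bash
cat > h.py <<'E'
from workcell import r
import numpy as np
from scipy.optimize import least_squares
M={n:r.camera_model(n) for n in("scene","top")}
def proj(n,X):
    m=M[n];f=240/np.tan(np.radians(m['vertical_fov']/2));c=m['R']@X+m['t'];return np.array([m['cx'],m['cy']])+f*c[:2]/c[2]
def tri(o,z=None):
    fun=lambda X:np.concatenate([proj(n,np.append(X,z) if z is not None else X)-p for n,p in o.items()])
    s=least_squares(fun,[.5,0] if z is not None else [.5,0,.1]);return s.x.round(4),np.abs(s.fun).max().round(2)
E
python3 - <<'E'
from h import *
P=dict(A=((157.2,190.2),(494.2,226.5)),B=((255.2,202.7),(406.7,257.5)),C=((454.2,281.7),(204.2,231.2)),
L=((346,193.5),(327.7,284)),M_=((446.2,202.7),(228,316.7)),S=((160,277.7),(452,187)))
for k,(t,s) in P.items():
    z0={'L':.1,'M_':.078,'S':.056}.get(k)
    print(k,tri(dict(top=t,scene=s)), tri(dict(top=t,scene=s),z0) if z0 else'')
for k,p,z in(('A',(174,208.5),.008),('B',(257,209.2),.008),('C',(433,290.7),.008),('bottle',(349,283.5),.13),('used',(243,284.5),.078),('turq',(393.5,205),.078),('pinktip',(529,297),.15),('mortar',(285,97),.08)): print(k,tri(dict(top=p),z))
E
```

```text
A (array([0.6208, 0.2909, 0.1103]), np.float64(0.76)) 
B (array([0.6063, 0.0948, 0.0732]), np.float64(0.49)) 
C (array([ 0.4364, -0.3012,  0.1441]), np.float64(0.71)) 
L (array([ 0.6219, -0.0942,  0.0973]), np.float64(0.78)) (array([ 0.6221, -0.0944]), np.float64(0.83))
M_ (array([ 0.6104, -0.3051,  0.075 ]), np.float64(0.53)) (array([ 0.6108, -0.3048]), np.float64(0.66))
S (array([0.4484, 0.2901, 0.0538]), np.float64(0.86)) (array([0.4488, 0.2894]), np.float64(0.91))
A (array([0.6076, 0.282 ]), np.float64(0.0))
B (array([0.6081, 0.0982]), np.float64(0.0))
C (array([ 0.4323, -0.2868]), np.float64(0.0))
bottle (array([ 0.4319, -0.1017]), np.float64(0.0))
used (array([0.4332, 0.1117]), np.float64(0.0))
turq (array([ 0.6032, -0.1956]), np.float64(0.0))
pinktip (array([ 0.4081, -0.4417]), np.float64(0.0))
mortar (array([0.8407, 0.0369]), np.float64(0.0))
```

Run:
```python
from h import *
P=dict(A=((157.2,190.2),(494.2,226.5),.114),B=((255.2,202.7),(406.7,257.5),.079),C=((454.2,281.7),(204.2,231.2),.149))
F=dict(A=((174,208.5),(479,252)),B=((257,209.2),(406.7,275.7)),C=((433,290.7),(221,265)))
for k in P:
    t,s,z=P[k]; ft,fs=F[k]
    T=tri(dict(top=t,scene=s),z); G=tri(dict(top=ft,scene=fs),.008)
    d=T[0]-G[0];print(k,T,tri(dict(top=t),z)[0],tri(dict(scene=s),z)[0],'foot',G,d,np.hypot(*d),np.degrees(np.arctan2(d[1],d[0])))
    n=dict(A=.074,B=.052,C=.096)[k];u=d/np.hypot(*d);print('  target',(T[0]-u*.21*n/2).round(4))
```

```text
A (array([0.6211, 0.2895]), np.float64(0.88)) [0.6192 0.2883] [0.623  0.2905] foot (array([0.6108, 0.2832]), np.float64(1.41)) [0.0103 0.0063] 0.012073938876770876 31.452061011999454
  target [0.6145 0.2854]
B (array([0.6068, 0.0936]), np.float64(1.08)) [0.6045 0.093 ] [0.6097 0.0936] foot (array([0.611 , 0.0993]), np.float64(1.25)) [-0.0042 -0.0057] 0.007080254232723554 -126.38435181583579
  target [0.61  0.098]
C (array([ 0.4374, -0.3006]), np.float64(1.13)) [ 0.4356 -0.3013] [ 0.4408 -0.2998] foot (array([ 0.4346, -0.2863]), np.float64(1.25)) [ 0.0028 -0.0143] 0.014571547618561302 -78.9214085817818
  target [ 0.4355 -0.2907]
```

>>> step_arm(
  increments=[
    {"wz": -0.104},
    {"wz": -0.104},
    {"wz": -0.103},
  ],
  claw=1,
)

```text
invalid input at $.increments[0]: expected keys tx, ty, tz, wx, wy, wz
```

>>> step_arm(
  increments=[
    {"tx": 0, "ty": 0, "tz": 0, "wx": 0, "wy": 0, "wz": -0.104},
    {"tx": 0, "ty": 0, "tz": 0, "wx": 0, "wy": 0, "wz": -0.104},
    {"tx": 0, "ty": 0, "tz": 0, "wx": 0, "wy": 0, "wz": -0.103},
    {"tx": -0.026, "ty": -0.028, "tz": 0, "wx": 0, "wy": 0, "wz": 0},
    {"tx": -0.026, "ty": -0.028, "tz": 0, "wx": 0, "wy": 0, "wz": 0},
    {"tx": -0.026, "ty": -0.028, "tz": 0, "wx": 0, "wy": 0, "wz": 0},
    {"tx": -0.026, "ty": -0.028, "tz": 0, "wx": 0, "wy": 0, "wz": 0},
    {"tx": -0.026, "ty": -0.028, "tz": 0, "wx": 0, "wy": 0, "wz": 0},
    {"tx": -0.026, "ty": -0.028, "tz": 0, "wx": 0, "wy": 0, "wz": 0},
    {"tx": -0.026, "ty": -0.028, "tz": 0, "wx": 0, "wy": 0, "wz": 0},
    {"tx": -0.026, "ty": -0.028, "tz": 0, "wx": 0, "wy": 0, "wz": 0},
    {"tx": -0.026, "ty": -0.028, "tz": 0, "wx": 0, "wy": 0, "wz": 0},
    {"tx": -0.026, "ty": -0.028, "tz": 0, "wx": 0, "wy": 0, "wz": 0},
    {"tx": 0, "ty": 0, "tz": 0, "wx": 0, "wy": 0, "wz": 0},
    {"tx": 0, "ty": 0, "tz": 0, "wx": 0, "wy": 0, "wz": 0},
    {"tx": 0, "ty": 0, "tz": 0, "wx": 0, "wy": 0, "wz": 0},
  ],
  claw=1,
)

```text
t: 1.43
position: [0.4433, 0.2914, 0.2222]
tool_rot: [[-1.0, 0.0, -0.001], [0.0, 1.0, 0.0], [0.001, 0.0, -1.0]]
wrist_force: [-0.1, 0.9, -0.5]
width: 0.088
gripper_force: 0.0
```

```bash
cat >> h.py <<'E'
def fish(m,X):
    f=240/np.tan(np.radians(m['vertical_fov']/2));c=m['R']@X+m['t'];th=np.arctan2(np.hypot(*c[:2]),c[2]);return np.array([m['cx'],m['cy']])+f*th*c[:2]/np.hypot(*c[:2])
def ring(im,m,c,rad):
    import cv2
    p=np.array([fish(m,np.array([c[0]+rad*np.cos(a),c[1]+rad*np.sin(a),c[2]])) for a in np.linspace(0,6.283,60)])
    cv2.polylines(im,[np.round(p*8).astype(int)],True,(0,0,255),1,cv2.LINE_AA,3)
E
python3 - <<'E'
from h import *;import cv2
m=r.camera_model("wrist");im=r.camera("wrist")[:,:,::-1].copy()
ring(im,m,(.4488,.2894,.056),.021);ring(im,m,(.6211,.2895,.114),.005);ring(im,m,(.6068,.0936,.079),.005);ring(im,m,(.611,.0993,.008),.038);ring(im,m,(.6108,.2832,.008),.038)
cv2.imwrite("pics/w1.png",im)
E
```

```text
(no output)
```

View pics/w1.png

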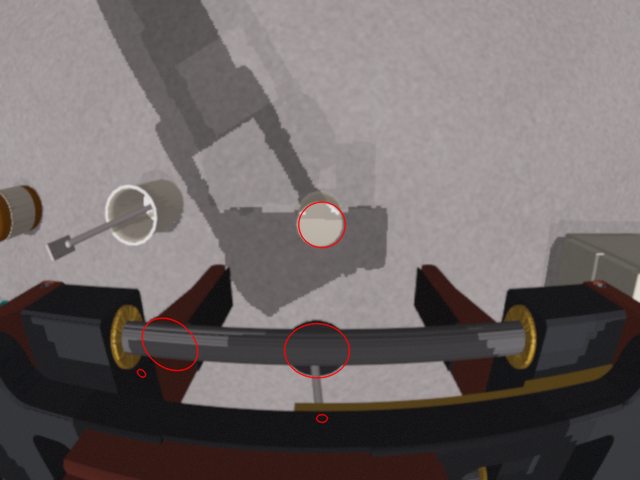

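The predicted ring matches the small beaker's top at (321,225). The spatula leans away to (60,247). Now I descend.

>>> step_arm(
  increments=[
    {"tx": -0.0055, "ty": -0.002, "tz": 0.025, "wx": 0, "wy": 0, "wz": 0},
    {"tx": 0, "ty": 0, "tz": 0.035, "wx": 0, "wy": 0, "wz": 0},
    {"tx": 0, "ty": 0, "tz": 0.035, "wx": 0, "wy": 0, "wz": 0},
    {"tx": 0, "ty": 0, "tz": 0.035, "wx": 0, "wy": 0, "wz": 0},
    {"tx": 0, "ty": 0, "tz": 0.03, "wx": 0, "wy": 0, "wz": 0},
    {"tx": 0, "ty": 0, "tz": 0.025, "wx": 0, "wy": 0, "wz": 0},
    {"tx": 0, "ty": 0, "tz": 0.019, "wx": 0, "wy": 0, "wz": 0},
    {"tx": 0, "ty": 0, "tz": 0, "wx": 0, "wy": 0, "wz": 0},
    {"tx": 0, "ty": 0, "tz": 0, "wx": 0, "wy": 0, "wz": 0},
    {"tx": 0, "ty": 0, "tz": 0, "wx": 0, "wy": 0, "wz": 0},
  ],
)

```text
t: 2.32
position: [0.4493, 0.2905, 0.0203]
tool_rot: [[-1.0, -0.002, 0.002], [-0.002, 1.0, 0.001], [-0.002, 0.001, -1.0]]
wrist_force: [0.5, -0.5, 0.5]
width: 0.0878
gripper_force: 0.0
```

>>> step_arm(
  increments=[
    {"tx": 0, "ty": 0, "tz": 0, "wx": 0, "wy": 0, "wz": 0},
    {"tx": 0, "ty": 0, "tz": 0, "wx": 0, "wy": 0, "wz": 0},
    {"tx": 0, "ty": 0, "tz": 0, "wx": 0, "wy": 0, "wz": 0},
    {"tx": 0, "ty": 0, "tz": 0, "wx": 0, "wy": 0, "wz": 0},
    {"tx": 0, "ty": 0, "tz": 0, "wx": 0, "wy": 0, "wz": 0},
    {"tx": 0, "ty": 0, "tz": 0, "wx": 0, "wy": 0, "wz": 0},
    {"tx": 0, "ty": 0, "tz": 0, "wx": 0, "wy": 0, "wz": 0},
    {"tx": 0, "ty": 0, "tz": 0, "wx": 0, "wy": 0, "wz": 0},
    {"tx": 0, "ty": 0, "tz": 0, "wx": 0, "wy": 0, "wz": 0},
    {"tx": 0, "ty": 0, "tz": 0, "wx": 0, "wy": 0, "wz": 0},
  ],
  claw=0.3,
  squeeze=12,
)

```text
t: 3.15
position: [0.4491, 0.2892, 0.0187]
tool_rot: [[-1.0, -0.0, 0.0], [-0.0, 1.0, -0.0], [-0.0, -0.0, -1.0]]
wrist_force: [-0.4, -0.4, 0.9]
width: 0.0423
gripper_force: 12.0
```

>>> step_arm(
  increments=[
    {"tx": 0, "ty": 0, "tz": -0.01, "wx": 0, "wy": 0, "wz": 0},
    {"tx": 0, "ty": 0, "tz": -0.025, "wx": 0, "wy": 0, "wz": 0},
    {"tx": 0, "ty": 0, "tz": -0.03, "wx": 0, "wy": 0, "wz": 0},
    {"tx": 0, "ty": 0, "tz": -0.03, "wx": 0, "wy": 0, "wz": 0},
    {"tx": 0, "ty": 0, "tz": -0.025, "wx": 0, "wy": 0, "wz": 0},
    {"tx": 0, "ty": 0, "tz": -0.01, "wx": 0, "wy": 0, "wz": 0},
    {"tx": -0.016, "ty": -0.019, "tz": 0, "wx": 0, "wy": 0, "wz": 0},
    {"tx": -0.016, "ty": -0.019, "tz": 0, "wx": 0, "wy": 0, "wz": 0},
    {"tx": -0.016, "ty": -0.019, "tz": 0, "wx": 0, "wy": 0, "wz": 0},
    {"tx": -0.016, "ty": -0.019, "tz": 0, "wx": 0, "wy": 0, "wz": 0},
    {"tx": -0.016, "ty": -0.019, "tz": 0, "wx": 0, "wy": 0, "wz": 0},
    {"tx": -0.016, "ty": -0.019, "tz": 0, "wx": 0, "wy": 0, "wz": 0},
    {"tx": -0.016, "ty": -0.019, "tz": 0, "wx": 0, "wy": 0, "wz": 0},
    {"tx": -0.016, "ty": -0.019, "tz": 0, "wx": 0, "wy": 0, "wz": 0},
    {"tx": -0.016, "ty": -0.019, "tz": 0, "wx": 0, "wy": 0, "wz": 0},
    {"tx": -0.017, "ty": -0.02, "tz": 0, "wx": 0, "wy": 0, "wz": 0},
    {"tx": 0, "ty": 0, "tz": 0, "wx": 0, "wy": 0, "wz": 0},
    {"tx": 0, "ty": 0, "tz": 0, "wx": 0, "wy": 0, "wz": 0},
    {"tx": 0, "ty": 0, "tz": 0, "wx": 0, "wy": 0, "wz": 0},
  ],
)

```text
t: 4.73
position: [0.6096, 0.0987, 0.1479]
tool_rot: [[-1.0, -0.0, -0.002], [-0.0, 1.0, 0.0], [0.002, 0.0, -1.0]]
wrist_force: [0.6, 0.1, -0.6]
width: 0.0422
gripper_force: 12.0
```

Run:
```python
from h import *;import cv2
s=r.get_state();print(s['position'],s['width'])
a=r.camera("scene")[180:330,330:530,::-1];b=r.camera("top")[130:280,160:360,::-1]
cv2.imwrite("pics/p1.png",cv2.resize(np.hstack([a,b]),None,fx=2,fy=2,interpolation=cv2.INTER_CUBIC))
```

```text
[0.60957533 0.09872806 0.14788851] 0.04222870154966343
```

View pics/p1.png

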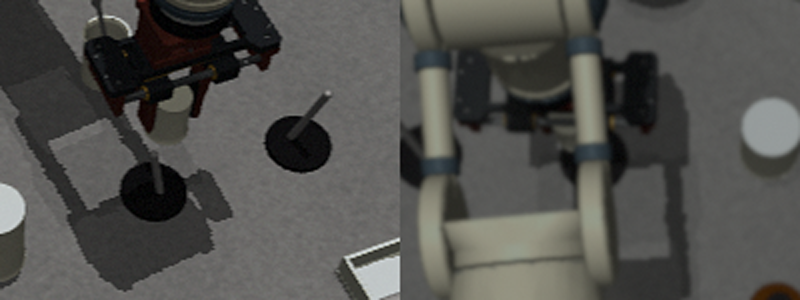

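The small beaker is held above the short peg, so I lower it and watch the force.

>>> step_arm(
  increments=[
    {"tx": 0, "ty": 0, "tz": 0.02, "wx": 0, "wy": 0, "wz": 0},
    {"tx": 0, "ty": 0, "tz": 0.02, "wx": 0, "wy": 0, "wz": 0},
    {"tx": 0, "ty": 0, "tz": 0.01, "wx": 0, "wy": 0, "wz": 0},
    {"tx": 0, "ty": 0, "tz": 0.006, "wx": 0, "wy": 0, "wz": 0},
    {"tx": 0, "ty": 0, "tz": 0.006, "wx": 0, "wy": 0, "wz": 0},
    {"tx": 0, "ty": 0, "tz": 0.006, "wx": 0, "wy": 0, "wz": 0},
    {"tx": 0, "ty": 0, "tz": 0.006, "wx": 0, "wy": 0, "wz": 0},
    {"tx": 0, "ty": 0, "tz": 0.006, "wx": 0, "wy": 0, "wz": 0},
    {"tx": 0, "ty": 0, "tz": 0.006, "wx": 0, "wy": 0, "wz": 0},
    {"tx": 0, "ty": 0, "tz": 0.006, "wx": 0, "wy": 0, "wz": 0},
    {"tx": 0, "ty": 0, "tz": 0.004, "wx": 0, "wy": 0, "wz": 0},
    {"tx": 0, "ty": 0, "tz": 0, "wx": 0, "wy": 0, "wz": 0},
    {"tx": 0, "ty": 0, "tz": 0, "wx": 0, "wy": 0, "wz": 0},
    {"tx": 0, "ty": 0, "tz": 0, "wx": 0, "wy": 0, "wz": 0},
  ],
)

```text
t: 6.0
position: [0.6103, 0.0984, 0.053]
tool_rot: [[-1.0, -0.0, 0.001], [-0.0, 1.0, 0.0], [-0.001, 0.0, -1.0]]
wrist_force: [0.3, 0.4, -1.1]
width: 0.0423
gripper_force: 12.0
```

>>> step_arm(
  increments=[
    {"tx": 0, "ty": 0, "tz": 0.001, "wx": 0, "wy": 0, "wz": 0},
    {"tx": 0, "ty": 0, "tz": 0.001, "wx": 0, "wy": 0, "wz": 0},
    {"tx": 0, "ty": 0, "tz": 0.001, "wx": 0, "wy": 0, "wz": 0},
    {"tx": 0, "ty": 0, "tz": 0.001, "wx": 0, "wy": 0, "wz": 0},
    {"tx": 0, "ty": 0, "tz": 0.001, "wx": 0, "wy": 0, "wz": 0},
    {"tx": 0, "ty": 0, "tz": 0, "wx": 0, "wy": 0, "wz": 0},
    {"tx": 0, "ty": 0, "tz": 0, "wx": 0, "wy": 0, "wz": 0},
    {"tx": 0, "ty": 0, "tz": 0, "wx": 0, "wy": 0, "wz": 0},
  ],
)

```text
t: 6.67
position: [0.6101, 0.0983, 0.0477]
tool_rot: [[-1.0, -0.0, 0.0], [-0.0, 1.0, 0.0], [-0.0, 0.0, -1.0]]
wrist_force: [-0.3, 0.2, -0.4]
width: 0.042
gripper_force: 12.0
```

>>> step_arm(
  increments=[
    {"tx": 0, "ty": 0, "tz": 0.0005, "wx": 0, "wy": 0, "wz": 0},
    {"tx": 0, "ty": 0, "tz": 0.0005, "wx": 0, "wy": 0, "wz": 0},
    {"tx": 0, "ty": 0, "tz": 0, "wx": 0, "wy": 0, "wz": 0},
    {"tx": 0, "ty": 0, "tz": 0, "wx": 0, "wy": 0, "wz": 0},
  ],
)

```text
t: 7.0
position: [0.6101, 0.0984, 0.0466]
tool_rot: [[-1.0, -0.0, 0.0], [-0.0, 1.0, 0.0], [-0.0, 0.0, -1.0]]
wrist_force: [0.2, -0.4, -0.2]
width: 0.0424
gripper_force: 12.0
```

>>> step_arm(
  increments=[
    {"tx": 0, "ty": 0, "tz": 0.0005, "wx": 0, "wy": 0, "wz": 0},
    {"tx": 0, "ty": 0, "tz": 0.0005, "wx": 0, "wy": 0, "wz": 0},
    {"tx": 0, "ty": 0, "tz": 0, "wx": 0, "wy": 0, "wz": 0},
    {"tx": 0, "ty": 0, "tz": 0, "wx": 0, "wy": 0, "wz": 0},
  ],
)

```text
t: 7.33
position: [0.6103, 0.0984, 0.0462]
tool_rot: [[-1.0, -0.0, 0.001], [-0.0, 1.0, 0.0], [-0.001, 0.0, -1.0]]
wrist_force: [-1.6, 0.3, 3.7]
width: 0.0422
gripper_force: 12.0
```

Contact is 3.7 N. I open a little first.

>>> step_arm(
  increments=[
    {"tx": 0, "ty": 0, "tz": 0, "wx": 0, "wy": 0, "wz": 0},
    {"tx": 0, "ty": 0, "tz": 0, "wx": 0, "wy": 0, "wz": 0},
    {"tx": 0, "ty": 0, "tz": 0, "wx": 0, "wy": 0, "wz": 0},
    {"tx": 0, "ty": 0, "tz": 0, "wx": 0, "wy": 0, "wz": 0},
    {"tx": 0, "ty": 0, "tz": 0, "wx": 0, "wy": 0, "wz": 0},
    {"tx": 0, "ty": 0, "tz": 0, "wx": 0, "wy": 0, "wz": 0},
  ],
  claw=0.54,
)

```text
t: 7.83
position: [0.61, 0.0983, 0.0454]
tool_rot: [[-1.0, -0.0, -0.0], [-0.0, 1.0, -0.0], [0.0, -0.0, -1.0]]
wrist_force: [0.7, 0.5, -0.3]
width: 0.0477
gripper_force: 0.1
```

>>> step_arm(
  increments=[
    {"tx": 0, "ty": 0, "tz": 0, "wx": 0, "wy": 0, "wz": 0},
    {"tx": 0, "ty": 0, "tz": 0, "wx": 0, "wy": 0, "wz": 0},
    {"tx": 0, "ty": 0, "tz": 0, "wx": 0, "wy": 0, "wz": 0},
    {"tx": 0, "ty": 0, "tz": 0, "wx": 0, "wy": 0, "wz": 0},
    {"tx": 0, "ty": 0, "tz": 0, "wx": 0, "wy": 0, "wz": 0},
    {"tx": 0, "ty": 0, "tz": 0, "wx": 0, "wy": 0, "wz": 0},
    {"tx": 0, "ty": 0, "tz": -0.02, "wx": 0, "wy": 0, "wz": 0},
    {"tx": 0, "ty": 0, "tz": -0.03, "wx": 0, "wy": 0, "wz": 0},
    {"tx": 0, "ty": 0, "tz": -0.03, "wx": 0, "wy": 0, "wz": 0},
    {"tx": 0, "ty": 0, "tz": -0.03, "wx": 0, "wy": 0, "wz": 0},
    {"tx": 0, "ty": 0, "tz": -0.03, "wx": 0, "wy": 0, "wz": 0},
    {"tx": 0, "ty": 0, "tz": -0.02, "wx": 0, "wy": 0, "wz": 0},
  ],
  claw=1,
)

```text
t: 8.83
position: [0.6106, 0.0984, 0.2095]
tool_rot: [[-1.0, -0.0, 0.004], [-0.0, 1.0, 0.0], [-0.004, 0.0, -1.0]]
wrist_force: [0.8, 0.7, 0.6]
width: 0.0879
gripper_force: 0.0
```

Run:
```python
from h import *;import cv2
s=r.get_state();print(s['t'],s['position'],s['width'])
a=r.camera("scene")[180:330,330:530,::-1];b=r.camera("wrist")[100:400,100:500,::-1]
cv2.imwrite("pics/p2.png",np.hstack([cv2.resize(a,None,fx=2,fy=2,interpolation=cv2.INTER_CUBIC),b]))
```

```text
8.8333 [0.61060638 0.09843653 0.20948937] 0.08792252145718331
```

View pics/p2.png

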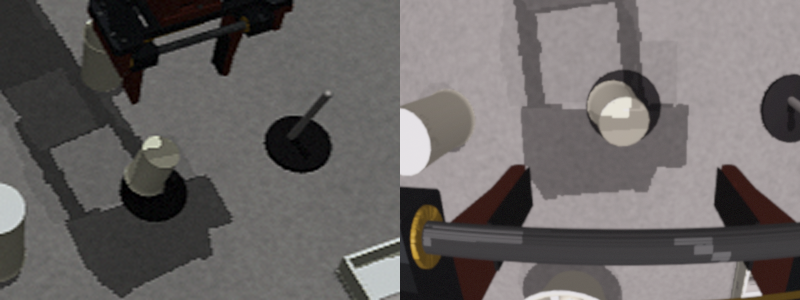

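The small beaker hangs on the short peg, released and slightly tilted. Next is the large beaker.

>>> step_arm(
  increments=[
    {"tx": -0.002, "ty": -0.032, "tz": 0, "wx": 0, "wy": 0, "wz": 0},
    {"tx": -0.002, "ty": -0.032, "tz": 0, "wx": 0, "wy": 0, "wz": 0},
    {"tx": -0.002, "ty": -0.032, "tz": 0, "wx": 0, "wy": 0, "wz": 0},
    {"tx": -0.002, "ty": -0.032, "tz": 0, "wx": 0, "wy": 0, "wz": 0},
    {"tx": -0.002, "ty": -0.032, "tz": 0, "wx": 0, "wy": 0, "wz": 0},
    {"tx": -0.002, "ty": -0.0325, "tz": 0, "wx": 0, "wy": 0, "wz": 0},
    {"tx": 0, "ty": 0, "tz": 0, "wx": 0, "wy": 0, "wz": 0},
    {"tx": 0, "ty": 0, "tz": 0, "wx": 0, "wy": 0, "wz": 0},
    {"tx": 0, "ty": 0, "tz": 0.025, "wx": 0, "wy": 0, "wz": 0},
    {"tx": 0, "ty": 0, "tz": 0.025, "wx": 0, "wy": 0, "wz": 0},
  ],
)

```text
t: 9.77
position: [0.6229, -0.0932, 0.1562]
tool_rot: [[-1.0, -0.001, 0.003], [-0.001, 1.0, -0.0], [-0.003, -0.0, -1.0]]
wrist_force: [-0.0, 0.1, 0.6]
width: 0.0878
gripper_force: 0.0
```

Run:
```python
from h import *;import cv2
print(r.get_state()['position'])
m=r.camera_model("wrist");im=r.camera("wrist")[:,:,::-1].copy()
ring(im,m,(.6221,-.0944,.1),.031);ring(im,m,(.6108,-.3048,.078),.026)
cv2.imwrite("pics/w2.png",im)
```

```text
[ 0.6229414  -0.09315101  0.15620738]
```

View pics/w2.png

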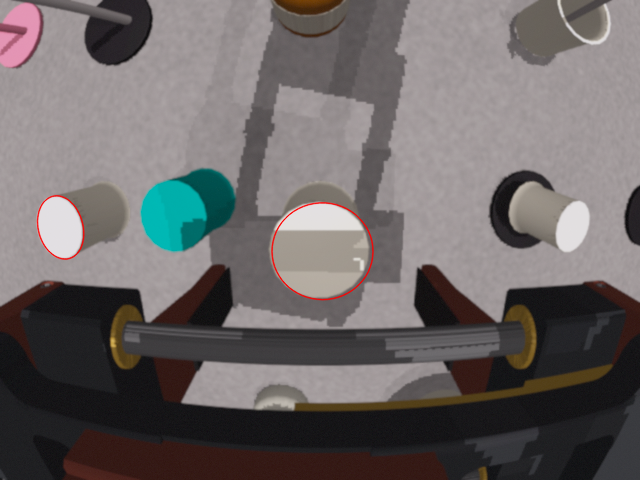

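The rings match the large top at (322,251) and the medium at (60,227). I'll descend and grip.

>>> step_arm(
  increments=[
    {"tx": 0, "ty": -0.001, "tz": 0.02, "wx": 0, "wy": 0, "wz": 0},
    {"tx": 0, "ty": 0, "tz": 0.02, "wx": 0, "wy": 0, "wz": 0},
    {"tx": 0, "ty": 0, "tz": 0.02, "wx": 0, "wy": 0, "wz": 0},
    {"tx": 0, "ty": 0, "tz": 0.02, "wx": 0, "wy": 0, "wz": 0},
    {"tx": 0, "ty": 0, "tz": 0.02, "wx": 0, "wy": 0, "wz": 0},
    {"tx": 0, "ty": 0, "tz": 0, "wx": 0, "wy": 0, "wz": 0},
    {"tx": 0, "ty": 0, "tz": 0, "wx": 0, "wy": 0, "wz": 0},
    {"tx": 0, "ty": 0, "tz": 0, "wx": 0, "wy": 0, "wz": 0},
  ],
)

```text
t: 10.48
position: [0.6226, -0.0944, 0.057]
tool_rot: [[-1.0, -0.001, 0.001], [-0.001, 1.0, -0.0], [-0.001, -0.0, -1.0]]
wrist_force: [-0.0, -0.0, 0.4]
width: 0.0878
gripper_force: 0.0
```

>>> step_arm(
  increments=[
    {"tx": 0, "ty": 0, "tz": 0, "wx": 0, "wy": 0, "wz": 0},
    {"tx": 0, "ty": 0, "tz": 0, "wx": 0, "wy": 0, "wz": 0},
    {"tx": 0, "ty": 0, "tz": 0, "wx": 0, "wy": 0, "wz": 0},
    {"tx": 0, "ty": 0, "tz": 0, "wx": 0, "wy": 0, "wz": 0},
    {"tx": 0, "ty": 0, "tz": 0, "wx": 0, "wy": 0, "wz": 0},
    {"tx": 0, "ty": 0, "tz": 0, "wx": 0, "wy": 0, "wz": 0},
    {"tx": 0, "ty": 0, "tz": 0, "wx": 0, "wy": 0, "wz": 0},
  ],
  claw=0.5,
  squeeze=20,
)

```text
t: 11.07
position: [0.6225, -0.0954, 0.0565]
tool_rot: [[-1.0, -0.0, 0.001], [-0.0, 1.0, -0.0], [-0.001, -0.0, -1.0]]
wrist_force: [0.7, -1.2, 3.3]
width: 0.0625
gripper_force: 20.0
```

>>> step_arm(
  increments=[
    {"tx": 0, "ty": 0, "tz": -0.01, "wx": 0, "wy": 0, "wz": 0},
    {"tx": 0, "ty": 0, "tz": -0.02, "wx": 0, "wy": 0, "wz": 0},
    {"tx": 0, "ty": 0, "tz": -0.03, "wx": 0, "wy": 0, "wz": 0},
    {"tx": 0, "ty": 0, "tz": -0.03, "wx": 0, "wy": 0, "wz": 0},
    {"tx": 0, "ty": 0, "tz": -0.03, "wx": 0, "wy": 0, "wz": 0},
    {"tx": 0, "ty": 0, "tz": -0.03, "wx": 0, "wy": 0, "wz": 0},
    {"tx": 0, "ty": 0, "tz": -0.03, "wx": 0, "wy": 0, "wz": 0},
    {"tx": 0, "ty": 0, "tz": -0.01, "wx": 0, "wy": 0, "wz": 0},
    {"tx": 0, "ty": 0, "tz": 0, "wx": 0, "wy": 0, "wz": 0},
    {"tx": 0, "ty": 0, "tz": 0, "wx": 0, "wy": 0, "wz": 0},
  ],
)

```text
t: 11.9
position: [0.6221, -0.0951, 0.2447]
tool_rot: [[-1.0, -0.0, -0.001], [-0.0, 1.0, 0.0], [0.001, 0.0, -1.0]]
wrist_force: [0.9, -0.3, -2.5]
width: 0.0624
gripper_force: 20.0
```

>>> step_arm(
  increments=[
    {"tx": 0.01, "ty": -0.01, "tz": 0, "wx": 0, "wy": 0, "wz": 0},
    {"tx": 0.017, "ty": -0.018, "tz": 0, "wx": 0, "wy": 0, "wz": 0},
    {"tx": 0.017, "ty": -0.018, "tz": 0, "wx": 0, "wy": 0, "wz": 0},
    {"tx": 0.017, "ty": -0.018, "tz": 0, "wx": 0, "wy": 0, "wz": 0},
    {"tx": 0.017, "ty": -0.018, "tz": 0, "wx": 0, "wy": 0, "wz": 0},
    {"tx": 0.017, "ty": -0.018, "tz": 0, "wx": 0, "wy": 0, "wz": 0},
    {"tx": 0.017, "ty": -0.018, "tz": 0, "wx": 0, "wy": 0, "wz": 0},
    {"tx": 0.017, "ty": -0.018, "tz": 0, "wx": 0, "wy": 0, "wz": 0},
    {"tx": 0.017, "ty": -0.018, "tz": 0, "wx": 0, "wy": 0, "wz": 0},
    {"tx": 0.017, "ty": -0.018, "tz": 0, "wx": 0, "wy": 0, "wz": 0},
    {"tx": 0.017, "ty": -0.018, "tz": 0, "wx": 0, "wy": 0, "wz": 0},
    {"tx": 0.007, "ty": -0.006, "tz": 0, "wx": 0, "wy": 0, "wz": 0},
    {"tx": 0, "ty": 0, "tz": 0, "wx": 0, "wy": 0, "wz": 0},
    {"tx": 0, "ty": 0, "tz": 0, "wx": 0, "wy": 0, "wz": 0},
    {"tx": 0, "ty": 0, "tz": 0, "wx": 0, "wy": 0, "wz": 0},
  ],
)

```text
t: 13.15
position: [0.4357, -0.2903, 0.2445]
tool_rot: [[-1.0, -0.001, -0.001], [-0.001, 1.0, 0.002], [0.001, 0.002, -1.0]]
wrist_force: [0.1, 0.1, -1.2]
width: 0.0625
gripper_force: 20.0
```

Run:
```python
from h import *;import cv2
print(r.get_state()['position'])
a=r.camera("scene")[150:300,120:320,::-1];b=r.camera("top")[210:360,350:550,::-1]
cv2.imwrite("pics/p3.png",cv2.resize(np.hstack([a,b]),None,fx=2,fy=2,interpolation=cv2.INTER_CUBIC))
```

```text
[ 0.43566493 -0.29029049  0.24448744]
```

View pics/p3.png

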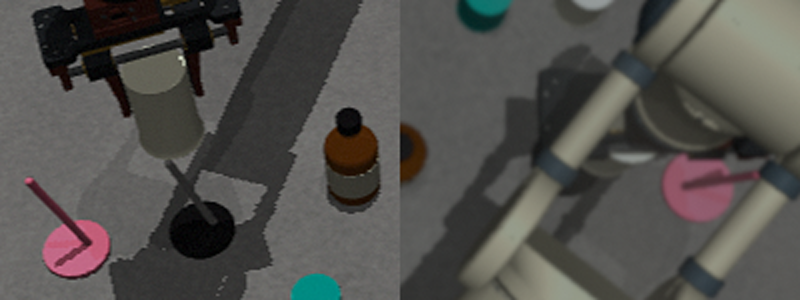

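The large beaker is over the tall peg. The pink peg and the bottle are clear. Lowering.

>>> step_arm(
  increments=[
    {"tx": 0, "ty": 0, "tz": 0.015, "wx": 0, "wy": 0, "wz": 0},
    {"tx": 0, "ty": 0, "tz": 0.015, "wx": 0, "wy": 0, "wz": 0},
    {"tx": 0, "ty": 0, "tz": 0.006, "wx": 0, "wy": 0, "wz": 0},
    {"tx": 0, "ty": 0, "tz": 0.006, "wx": 0, "wy": 0, "wz": 0},
    {"tx": 0, "ty": 0, "tz": 0.006, "wx": 0, "wy": 0, "wz": 0},
    {"tx": 0, "ty": 0, "tz": 0.006, "wx": 0, "wy": 0, "wz": 0},
    {"tx": 0, "ty": 0, "tz": 0.006, "wx": 0, "wy": 0, "wz": 0},
    {"tx": 0, "ty": 0, "tz": 0.006, "wx": 0, "wy": 0, "wz": 0},
    {"tx": 0, "ty": 0, "tz": 0.006, "wx": 0, "wy": 0, "wz": 0},
    {"tx": 0, "ty": 0, "tz": 0.006, "wx": 0, "wy": 0, "wz": 0},
    {"tx": 0, "ty": 0, "tz": 0, "wx": 0, "wy": 0, "wz": 0},
    {"tx": 0, "ty": 0, "tz": 0, "wx": 0, "wy": 0, "wz": 0},
  ],
)

```text
t: 14.25
position: [0.435, -0.2911, 0.1672]
tool_rot: [[-1.0, -0.0, -0.001], [-0.0, 1.0, 0.0], [0.001, 0.0, -1.0]]
wrist_force: [-1.0, -0.6, -1.1]
width: 0.0627
gripper_force: 20.0
```

>>> step_arm(
  increments=[
    {"tx": 0, "ty": 0, "tz": 0.006, "wx": 0, "wy": 0, "wz": 0},
    {"tx": 0, "ty": 0, "tz": 0.006, "wx": 0, "wy": 0, "wz": 0},
    {"tx": 0, "ty": 0, "tz": 0.006, "wx": 0, "wy": 0, "wz": 0},
    {"tx": 0, "ty": 0, "tz": 0.006, "wx": 0, "wy": 0, "wz": 0},
    {"tx": 0, "ty": 0, "tz": 0.006, "wx": 0, "wy": 0, "wz": 0},
    {"tx": 0, "ty": 0, "tz": 0.006, "wx": 0, "wy": 0, "wz": 0},
    {"tx": 0, "ty": 0, "tz": 0.006, "wx": 0, "wy": 0, "wz": 0},
    {"tx": 0, "ty": 0, "tz": 0.004, "wx": 0, "wy": 0, "wz": 0},
    {"tx": 0, "ty": 0, "tz": 0.002, "wx": 0, "wy": 0, "wz": 0},
    {"tx": 0, "ty": 0, "tz": 0, "wx": 0, "wy": 0, "wz": 0},
    {"tx": 0, "ty": 0, "tz": 0, "wx": 0, "wy": 0, "wz": 0},
    {"tx": 0, "ty": 0, "tz": 0, "wx": 0, "wy": 0, "wz": 0},
  ],
)

```text
t: 15.25
position: [0.4353, -0.2913, 0.1201]
tool_rot: [[-1.0, -0.0, 0.001], [-0.0, 1.0, -0.0], [-0.001, -0.0, -1.0]]
wrist_force: [0.7, 0.1, -0.9]
width: 0.0623
gripper_force: 20.0
```

Target TCP is about 0.110.

>>> step_arm(
  increments=[
    {"tx": 0, "ty": 0, "tz": 0.002, "wx": 0, "wy": 0, "wz": 0},
    {"tx": 0, "ty": 0, "tz": 0.002, "wx": 0, "wy": 0, "wz": 0},
    {"tx": 0, "ty": 0, "tz": 0.002, "wx": 0, "wy": 0, "wz": 0},
    {"tx": 0, "ty": 0, "tz": 0.001, "wx": 0, "wy": 0, "wz": 0},
    {"tx": 0, "ty": 0, "tz": 0.001, "wx": 0, "wy": 0, "wz": 0},
    {"tx": 0, "ty": 0, "tz": 0.001, "wx": 0, "wy": 0, "wz": 0},
    {"tx": 0, "ty": 0, "tz": 0, "wx": 0, "wy": 0, "wz": 0},
    {"tx": 0, "ty": 0, "tz": 0, "wx": 0, "wy": 0, "wz": 0},
    {"tx": 0, "ty": 0, "tz": 0, "wx": 0, "wy": 0, "wz": 0},
  ],
)

```text
t: 16.0
position: [0.4352, -0.2912, 0.1107]
tool_rot: [[-1.0, -0.0, 0.0], [-0.0, 1.0, -0.0], [-0.0, -0.0, -1.0]]
wrist_force: [-0.3, 0.2, -1.5]
width: 0.0625
gripper_force: 20.0
```

>>> step_arm(
  increments=[
    {"tx": 0, "ty": 0, "tz": 0.0005, "wx": 0, "wy": 0, "wz": 0},
    {"tx": 0, "ty": 0, "tz": 0.0005, "wx": 0, "wy": 0, "wz": 0},
    {"tx": 0, "ty": 0, "tz": 0, "wx": 0, "wy": 0, "wz": 0},
    {"tx": 0, "ty": 0, "tz": 0, "wx": 0, "wy": 0, "wz": 0},
  ],
)

```text
t: 16.33
position: [0.4353, -0.2913, 0.11]
tool_rot: [[-1.0, -0.0, 0.0], [-0.0, 1.0, -0.0], [-0.0, -0.0, -1.0]]
wrist_force: [-0.6, 1.1, 1.0]
width: 0.0627
gripper_force: 20.0
```

>>> step_arm(
  increments=[
    {"tx": 0, "ty": 0, "tz": 0.0004, "wx": 0, "wy": 0, "wz": 0},
    {"tx": 0, "ty": 0, "tz": 0, "wx": 0, "wy": 0, "wz": 0},
    {"tx": 0, "ty": 0, "tz": 0, "wx": 0, "wy": 0, "wz": 0},
  ],
)

```text
t: 16.58
position: [0.4353, -0.2913, 0.1098]
tool_rot: [[-1.0, -0.0, 0.001], [-0.0, 1.0, -0.001], [-0.001, -0.001, -1.0]]
wrist_force: [-1.2, 1.6, 2.8]
width: 0.0623
gripper_force: 20.0
```

>>> step_arm(
  increments=[
    {"tx": 0, "ty": 0, "tz": 0, "wx": 0, "wy": 0, "wz": 0},
    {"tx": 0, "ty": 0, "tz": 0, "wx": 0, "wy": 0, "wz": 0},
    {"tx": 0, "ty": 0, "tz": 0, "wx": 0, "wy": 0, "wz": 0},
    {"tx": 0, "ty": 0, "tz": 0, "wx": 0, "wy": 0, "wz": 0},
    {"tx": 0, "ty": 0, "tz": 0, "wx": 0, "wy": 0, "wz": 0},
    {"tx": 0, "ty": 0, "tz": 0, "wx": 0, "wy": 0, "wz": 0},
    {"tx": 0, "ty": 0, "tz": 0, "wx": 0, "wy": 0, "wz": 0},
    {"tx": 0, "ty": 0, "tz": 0, "wx": 0, "wy": 0, "wz": 0},
  ],
  claw=0.77,
)

```text
t: 17.25
position: [0.4351, -0.2912, 0.1091]
tool_rot: [[-1.0, -0.0, -0.0], [-0.0, 1.0, 0.0], [0.0, 0.0, -1.0]]
wrist_force: [-0.1, 0.2, -0.4]
width: 0.0676
gripper_force: 0.2
```

>>> step_arm(
  increments=[
    {"tx": 0, "ty": 0, "tz": 0, "wx": 0, "wy": 0, "wz": 0},
    {"tx": 0, "ty": 0, "tz": 0, "wx": 0, "wy": 0, "wz": 0},
    {"tx": 0, "ty": 0, "tz": 0, "wx": 0, "wy": 0, "wz": 0},
    {"tx": 0, "ty": 0, "tz": 0, "wx": 0, "wy": 0, "wz": 0},
    {"tx": 0, "ty": 0, "tz": 0, "wx": 0, "wy": 0, "wz": 0},
    {"tx": 0, "ty": 0, "tz": -0.006, "wx": 0, "wy": 0, "wz": 0},
    {"tx": 0, "ty": 0, "tz": -0.01, "wx": 0, "wy": 0, "wz": 0},
    {"tx": 0, "ty": 0, "tz": -0.02, "wx": 0, "wy": 0, "wz": 0},
    {"tx": 0, "ty": 0, "tz": -0.03, "wx": 0, "wy": 0, "wz": 0},
    {"tx": 0, "ty": 0, "tz": -0.03, "wx": 0, "wy": 0, "wz": 0},
    {"tx": 0, "ty": 0, "tz": -0.02, "wx": 0, "wy": 0, "wz": 0},
    {"tx": 0, "ty": 0, "tz": 0, "wx": 0, "wy": 0, "wz": 0},
  ],
  claw=1,
)

```text
t: 18.25
position: [0.4365, -0.2922, 0.2323]
tool_rot: [[-1.0, -0.0, 0.008], [-0.0, 1.0, -0.006], [-0.008, -0.006, -1.0]]
wrist_force: [1.2, -0.1, 0.9]
width: 0.0877
gripper_force: 0.0
```

Run:
```python
from h import *;import cv2
s=r.get_state();print(s['t'],s['position'],s['width'])
a=r.camera("scene")[150:300,120:320,::-1];b=r.camera("wrist")[100:400,100:500,::-1]
cv2.imwrite("pics/p4.png",np.hstack([cv2.resize(a,None,fx=2,fy=2,interpolation=cv2.INTER_CUBIC),b]))
```

```text
18.25 [ 0.43652927 -0.29218967  0.23231635] 0.08774843875648863
```

View pics/p4.png

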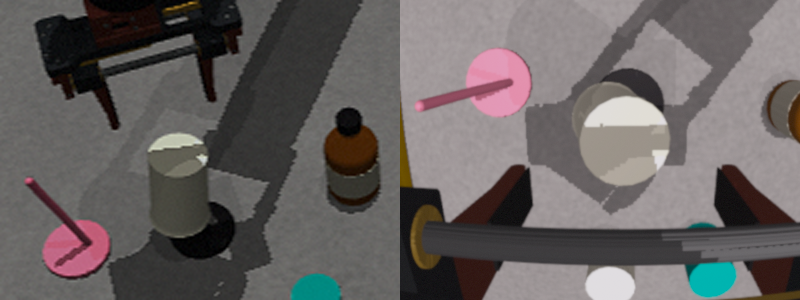

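The large beaker hangs on the tall peg. The medium one is next.

>>> step_arm(
  increments=[
    {"tx": -0.029, "ty": -0.002, "tz": 0, "wx": 0, "wy": 0, "wz": 0},
    {"tx": -0.029, "ty": -0.002, "tz": 0, "wx": 0, "wy": 0, "wz": 0},
    {"tx": -0.029, "ty": -0.002, "tz": 0, "wx": 0, "wy": 0, "wz": 0},
    {"tx": -0.029, "ty": -0.002, "tz": 0, "wx": 0, "wy": 0, "wz": 0},
    {"tx": -0.029, "ty": -0.002, "tz": 0, "wx": 0, "wy": 0, "wz": 0},
    {"tx": -0.029, "ty": -0.002, "tz": 0, "wx": 0, "wy": 0, "wz": 0},
    {"tx": 0, "ty": 0, "tz": 0, "wx": 0, "wy": 0, "wz": 0},
    {"tx": 0, "ty": 0, "tz": 0.02, "wx": 0, "wy": 0, "wz": 0},
    {"tx": 0, "ty": 0, "tz": 0.03, "wx": 0, "wy": 0, "wz": 0},
    {"tx": 0, "ty": 0, "tz": 0.03, "wx": 0, "wy": 0, "wz": 0},
    {"tx": 0, "ty": 0, "tz": 0.02, "wx": 0, "wy": 0, "wz": 0},
    {"tx": 0, "ty": 0, "tz": 0, "wx": 0, "wy": 0, "wz": 0},
    {"tx": 0, "ty": 0, "tz": 0, "wx": 0, "wy": 0, "wz": 0},
    {"tx": 0, "ty": 0, "tz": 0, "wx": 0, "wy": 0, "wz": 0},
  ],
)

```text
t: 19.52
position: [0.6091, -0.3033, 0.1266]
tool_rot: [[-1.0, -0.0, 0.001], [-0.0, 1.0, -0.001], [-0.001, -0.001, -1.0]]
wrist_force: [0.2, -0.9, 0.4]
width: 0.0877
gripper_force: 0.0
```

>>> step_arm(
  increments=[
    {"tx": -0.0015, "ty": -0.0015, "tz": 0.015, "wx": 0, "wy": 0, "wz": 0},
    {"tx": 0, "ty": 0, "tz": 0.02, "wx": 0, "wy": 0, "wz": 0},
    {"tx": 0, "ty": 0, "tz": 0.02, "wx": 0, "wy": 0, "wz": 0},
    {"tx": 0, "ty": 0, "tz": 0.02, "wx": 0, "wy": 0, "wz": 0},
    {"tx": 0, "ty": 0, "tz": 0.016, "wx": 0, "wy": 0, "wz": 0},
    {"tx": 0, "ty": 0, "tz": 0, "wx": 0, "wy": 0, "wz": 0},
    {"tx": 0, "ty": 0, "tz": 0, "wx": 0, "wy": 0, "wz": 0},
    {"tx": 0, "ty": 0, "tz": 0, "wx": 0, "wy": 0, "wz": 0},
  ],
)

```text
t: 20.18
position: [0.6115, -0.3052, 0.0361]
tool_rot: [[-1.0, -0.0, 0.002], [-0.0, 1.0, -0.001], [-0.002, -0.001, -1.0]]
wrist_force: [0.2, -0.5, 0.8]
width: 0.0878
gripper_force: 0.0
```

>>> step_arm(
  increments=[
    {"tx": 0, "ty": 0, "tz": 0, "wx": 0, "wy": 0, "wz": 0},
    {"tx": 0, "ty": 0, "tz": 0, "wx": 0, "wy": 0, "wz": 0},
    {"tx": 0, "ty": 0, "tz": 0, "wx": 0, "wy": 0, "wz": 0},
    {"tx": 0, "ty": 0, "tz": 0, "wx": 0, "wy": 0, "wz": 0},
    {"tx": 0, "ty": 0, "tz": 0, "wx": 0, "wy": 0, "wz": 0},
    {"tx": 0, "ty": 0, "tz": 0, "wx": 0, "wy": 0, "wz": 0},
    {"tx": 0, "ty": 0, "tz": 0, "wx": 0, "wy": 0, "wz": 0},
    {"tx": 0, "ty": 0, "tz": 0, "wx": 0, "wy": 0, "wz": 0},
  ],
  claw=0.4,
  squeeze=16,
)

```text
t: 20.85
position: [0.6107, -0.3049, 0.0346]
tool_rot: [[-1.0, -0.0, 0.0], [-0.0, 1.0, -0.001], [-0.0, -0.001, -1.0]]
wrist_force: [-0.3, -1.0, 1.6]
width: 0.0518
gripper_force: 16.0
```

>>> step_arm(
  increments=[
    {"tx": 0, "ty": 0, "tz": -0.01, "wx": 0, "wy": 0, "wz": 0},
    {"tx": 0, "ty": 0, "tz": -0.02, "wx": 0, "wy": 0, "wz": 0},
    {"tx": 0, "ty": 0, "tz": -0.03, "wx": 0, "wy": 0, "wz": 0},
    {"tx": 0, "ty": 0, "tz": -0.03, "wx": 0, "wy": 0, "wz": 0},
    {"tx": 0, "ty": 0, "tz": -0.03, "wx": 0, "wy": 0, "wz": 0},
    {"tx": 0, "ty": 0, "tz": -0.03, "wx": 0, "wy": 0, "wz": 0},
    {"tx": 0, "ty": 0, "tz": -0.015, "wx": 0, "wy": 0, "wz": 0},
    {"tx": 0, "ty": 0, "tz": 0, "wx": 0, "wy": 0, "wz": 0},
    {"tx": 0, "ty": 0, "tz": 0, "wx": 0, "wy": 0, "wz": 0},
  ],
)

```text
t: 21.6
position: [0.611, -0.3047, 0.2002]
tool_rot: [[-1.0, -0.0, 0.002], [-0.0, 1.0, -0.001], [-0.002, -0.001, -1.0]]
wrist_force: [0.6, 0.4, -1.8]
width: 0.0523
gripper_force: 16.0
```

>>> step_arm(
  increments=[
    {"tx": -0.0035, "ty": 0.016, "tz": 0, "wx": 0, "wy": 0, "wz": 0},
    {"tx": 0, "ty": 0.031, "tz": 0, "wx": 0, "wy": 0, "wz": 0},
    {"tx": 0, "ty": 0.031, "tz": 0, "wx": 0, "wy": 0, "wz": 0},
    {"tx": 0, "ty": 0.031, "tz": 0, "wx": 0, "wy": 0, "wz": 0},
    {"tx": 0, "ty": 0.031, "tz": 0, "wx": 0, "wy": 0, "wz": 0},
    {"tx": 0, "ty": 0.031, "tz": 0, "wx": 0, "wy": 0, "wz": 0},
    {"tx": 0, "ty": 0.031, "tz": 0, "wx": 0, "wy": 0, "wz": 0},
    {"tx": 0, "ty": 0.031, "tz": 0, "wx": 0, "wy": 0, "wz": 0},
    {"tx": 0, "ty": 0.031, "tz": 0, "wx": 0, "wy": 0, "wz": 0},
    {"tx": 0, "ty": 0.031, "tz": 0, "wx": 0, "wy": 0, "wz": 0},
    {"tx": 0, "ty": 0.031, "tz": 0, "wx": 0, "wy": 0, "wz": 0},
    {"tx": 0, "ty": 0.031, "tz": 0, "wx": 0, "wy": 0, "wz": 0},
    {"tx": 0, "ty": 0.031, "tz": 0, "wx": 0, "wy": 0, "wz": 0},
    {"tx": 0, "ty": 0.031, "tz": 0, "wx": 0, "wy": 0, "wz": 0},
    {"tx": 0, "ty": 0.031, "tz": 0, "wx": 0, "wy": 0, "wz": 0},
    {"tx": 0, "ty": 0.031, "tz": 0, "wx": 0, "wy": 0, "wz": 0},
    {"tx": 0, "ty": 0.031, "tz": 0, "wx": 0, "wy": 0, "wz": 0},
    {"tx": 0, "ty": 0.031, "tz": 0, "wx": 0, "wy": 0, "wz": 0},
    {"tx": 0, "ty": 0.031, "tz": 0, "wx": 0, "wy": 0, "wz": 0},
    {"tx": 0, "ty": 0.016, "tz": 0, "wx": 0, "wy": 0, "wz": 0},
  ],
)

```text
t: 23.27
position: [0.6118, 0.2894, 0.1959]
tool_rot: [[-1.0, -0.004, -0.005], [-0.004, 1.0, -0.0], [0.005, -0.0, -1.0]]
wrist_force: [-0.1, 0.7, -1.8]
width: 0.0522
gripper_force: 16.0
```

>>> step_arm(
  increments=[
    {"tx": 0, "ty": 0, "tz": 0, "wx": 0, "wy": 0, "wz": 0},
    {"tx": 0, "ty": 0, "tz": 0, "wx": 0, "wy": 0, "wz": 0},
    {"tx": 0, "ty": 0, "tz": 0, "wx": 0, "wy": 0, "wz": 0},
    {"tx": 0, "ty": 0, "tz": 0, "wx": 0, "wy": 0, "wz": 0},
  ],
)

```text
t: 23.6
position: [0.6142, 0.2839, 0.199]
tool_rot: [[-1.0, 0.001, -0.0], [0.001, 1.0, -0.001], [0.0, -0.001, -1.0]]
wrist_force: [0.5, -0.3, -0.7]
width: 0.0516
gripper_force: 16.0
```

Run:
```python
from h import *;import cv2
print(r.get_state()['position'])
a=r.camera("scene")[150:300,360:560,::-1];b=r.camera("top")[130:280,90:290,::-1]
cv2.imwrite("pics/p5.png",cv2.resize(np.hstack([a,b]),None,fx=2,fy=2,interpolation=cv2.INTER_CUBIC))
```

```text
[0.61418687 0.28391288 0.19895535]
```

View pics/p5.png

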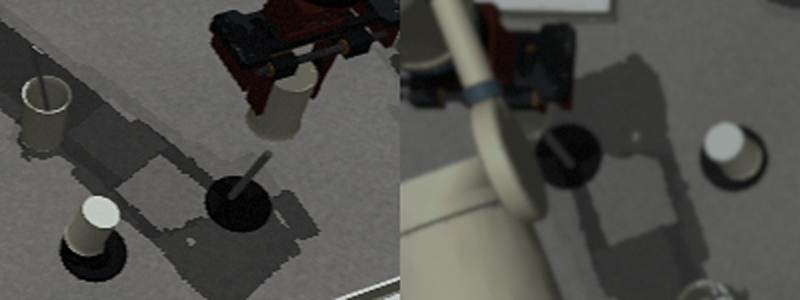

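The medium beaker is over the middle peg and the small one is stable. Lowering.

>>> step_arm(
  increments=[
    {"tx": 0, "ty": 0.0015, "tz": 0.015, "wx": 0, "wy": 0, "wz": 0},
    {"tx": 0, "ty": 0, "tz": 0.015, "wx": 0, "wy": 0, "wz": 0},
    {"tx": 0, "ty": 0, "tz": 0.01, "wx": 0, "wy": 0, "wz": 0},
    {"tx": 0, "ty": 0, "tz": 0.006, "wx": 0, "wy": 0, "wz": 0},
    {"tx": 0, "ty": 0, "tz": 0.006, "wx": 0, "wy": 0, "wz": 0},
    {"tx": 0, "ty": 0, "tz": 0.006, "wx": 0, "wy": 0, "wz": 0},
    {"tx": 0, "ty": 0, "tz": 0.006, "wx": 0, "wy": 0, "wz": 0},
    {"tx": 0, "ty": 0, "tz": 0.006, "wx": 0, "wy": 0, "wz": 0},
    {"tx": 0, "ty": 0, "tz": 0.006, "wx": 0, "wy": 0, "wz": 0},
    {"tx": 0, "ty": 0, "tz": 0, "wx": 0, "wy": 0, "wz": 0},
    {"tx": 0, "ty": 0, "tz": 0, "wx": 0, "wy": 0, "wz": 0},
  ],
)

```text
t: 24.62
position: [0.6138, 0.2868, 0.1227]
tool_rot: [[-1.0, -0.0, -0.001], [-0.0, 1.0, -0.0], [0.001, -0.0, -1.0]]
wrist_force: [-0.7, -0.1, -1.7]
width: 0.0519
gripper_force: 16.0
```

>>> step_arm(
  increments=[
    {"tx": 0, "ty": 0, "tz": 0.006, "wx": 0, "wy": 0, "wz": 0},
    {"tx": 0, "ty": 0, "tz": 0.006, "wx": 0, "wy": 0, "wz": 0},
    {"tx": 0, "ty": 0, "tz": 0.006, "wx": 0, "wy": 0, "wz": 0},
    {"tx": 0, "ty": 0, "tz": 0.006, "wx": 0, "wy": 0, "wz": 0},
    {"tx": 0, "ty": 0, "tz": 0.006, "wx": 0, "wy": 0, "wz": 0},
    {"tx": 0, "ty": 0, "tz": 0.004, "wx": 0, "wy": 0, "wz": 0},
    {"tx": 0, "ty": 0, "tz": 0, "wx": 0, "wy": 0, "wz": 0},
    {"tx": 0, "ty": 0, "tz": 0, "wx": 0, "wy": 0, "wz": 0},
    {"tx": 0, "ty": 0, "tz": 0, "wx": 0, "wy": 0, "wz": 0},
  ],
)

```text
t: 25.37
position: [0.6142, 0.2869, 0.0896]
tool_rot: [[-1.0, -0.0, 0.0], [-0.0, 1.0, 0.0], [-0.0, 0.0, -1.0]]
wrist_force: [-0.1, -0.4, -1.3]
width: 0.0519
gripper_force: 16.0
```

>>> step_arm(
  increments=[
    {"tx": 0, "ty": 0, "tz": 0.003, "wx": 0, "wy": 0, "wz": 0},
    {"tx": 0, "ty": 0, "tz": 0.003, "wx": 0, "wy": 0, "wz": 0},
    {"tx": 0, "ty": 0, "tz": 0.002, "wx": 0, "wy": 0, "wz": 0},
    {"tx": 0, "ty": 0, "tz": 0.002, "wx": 0, "wy": 0, "wz": 0},
    {"tx": 0, "ty": 0, "tz": 0.001, "wx": 0, "wy": 0, "wz": 0},
    {"tx": 0, "ty": 0, "tz": 0.001, "wx": 0, "wy": 0, "wz": 0},
    {"tx": 0, "ty": 0, "tz": 0.001, "wx": 0, "wy": 0, "wz": 0},
    {"tx": 0, "ty": 0, "tz": 0, "wx": 0, "wy": 0, "wz": 0},
    {"tx": 0, "ty": 0, "tz": 0, "wx": 0, "wy": 0, "wz": 0},
    {"tx": 0, "ty": 0, "tz": 0, "wx": 0, "wy": 0, "wz": 0},
  ],
)

```text
t: 26.2
position: [0.6141, 0.2869, 0.0764]
tool_rot: [[-1.0, -0.0, 0.0], [-0.0, 1.0, 0.0], [-0.0, 0.0, -1.0]]
wrist_force: [-0.4, 0.9, -1.4]
width: 0.0519
gripper_force: 16.0
```

>>> step_arm(
  increments=[
    {"tx": 0, "ty": 0, "tz": 0.0005, "wx": 0, "wy": 0, "wz": 0},
    {"tx": 0, "ty": 0, "tz": 0.0005, "wx": 0, "wy": 0, "wz": 0},
    {"tx": 0, "ty": 0, "tz": 0, "wx": 0, "wy": 0, "wz": 0},
    {"tx": 0, "ty": 0, "tz": 0, "wx": 0, "wy": 0, "wz": 0},
  ],
)

```text
t: 26.53
position: [0.6141, 0.2869, 0.0754]
tool_rot: [[-1.0, -0.0, 0.0], [-0.0, 1.0, 0.0], [-0.0, 0.0, -1.0]]
wrist_force: [-0.4, -0.1, -1.4]
width: 0.0516
gripper_force: 16.0
```

>>> step_arm(
  increments=[
    {"tx": 0, "ty": 0, "tz": 0.0005, "wx": 0, "wy": 0, "wz": 0},
    {"tx": 0, "ty": 0, "tz": 0.0003, "wx": 0, "wy": 0, "wz": 0},
    {"tx": 0, "ty": 0, "tz": 0, "wx": 0, "wy": 0, "wz": 0},
    {"tx": 0, "ty": 0, "tz": 0, "wx": 0, "wy": 0, "wz": 0},
  ],
)

```text
t: 26.87
position: [0.6142, 0.2869, 0.0751]
tool_rot: [[-1.0, -0.0, 0.001], [-0.0, 1.0, 0.0], [-0.001, 0.0, -1.0]]
wrist_force: [-0.9, -0.4, 3.6]
width: 0.0519
gripper_force: 16.0
```

Contact at 3.6 N. Release and retreat.

>>> step_arm(
  increments=[
    {"tx": 0, "ty": 0, "tz": 0, "wx": 0, "wy": 0, "wz": 0},
    {"tx": 0, "ty": 0, "tz": 0, "wx": 0, "wy": 0, "wz": 0},
    {"tx": 0, "ty": 0, "tz": 0, "wx": 0, "wy": 0, "wz": 0},
    {"tx": 0, "ty": 0, "tz": 0, "wx": 0, "wy": 0, "wz": 0},
    {"tx": 0, "ty": 0, "tz": 0, "wx": 0, "wy": 0, "wz": 0},
    {"tx": 0, "ty": 0, "tz": 0, "wx": 0, "wy": 0, "wz": 0},
    {"tx": 0, "ty": 0, "tz": 0, "wx": 0, "wy": 0, "wz": 0},
    {"tx": 0, "ty": 0, "tz": 0, "wx": 0, "wy": 0, "wz": 0},
  ],
  claw=0.65,
)

```text
t: 27.53
position: [0.614, 0.2868, 0.0744]
tool_rot: [[-1.0, -0.0, -0.0], [-0.0, 1.0, -0.0], [0.0, -0.0, -1.0]]
wrist_force: [0.3, 0.1, 0.7]
width: 0.057
gripper_force: 0.0
```

>>> step_arm(
  increments=[
    {"tx": 0, "ty": 0, "tz": 0, "wx": 0, "wy": 0, "wz": 0},
    {"tx": 0, "ty": 0, "tz": 0, "wx": 0, "wy": 0, "wz": 0},
    {"tx": 0, "ty": 0, "tz": 0, "wx": 0, "wy": 0, "wz": 0},
    {"tx": 0, "ty": 0, "tz": 0, "wx": 0, "wy": 0, "wz": 0},
    {"tx": 0, "ty": 0, "tz": 0, "wx": 0, "wy": 0, "wz": 0},
    {"tx": 0, "ty": 0, "tz": -0.006, "wx": 0, "wy": 0, "wz": 0},
    {"tx": 0, "ty": 0, "tz": -0.01, "wx": 0, "wy": 0, "wz": 0},
    {"tx": 0, "ty": 0, "tz": -0.02, "wx": 0, "wy": 0, "wz": 0},
    {"tx": 0, "ty": 0, "tz": -0.03, "wx": 0, "wy": 0, "wz": 0},
    {"tx": 0, "ty": 0, "tz": -0.03, "wx": 0, "wy": 0, "wz": 0},
    {"tx": 0, "ty": 0, "tz": -0.03, "wx": 0, "wy": 0, "wz": 0},
    {"tx": 0, "ty": 0, "tz": -0.015, "wx": 0, "wy": 0, "wz": 0},
    {"tx": 0, "ty": 0, "tz": 0, "wx": 0, "wy": 0, "wz": 0},
    {"tx": 0, "ty": 0, "tz": 0, "wx": 0, "wy": 0, "wz": 0},
    {"tx": 0, "ty": 0, "tz": 0, "wx": 0, "wy": 0, "wz": 0},
    {"tx": 0, "ty": 0, "tz": 0, "wx": 0, "wy": 0, "wz": 0},
    {"tx": 0, "ty": 0, "tz": 0, "wx": 0, "wy": 0, "wz": 0},
    {"tx": 0, "ty": 0, "tz": 0, "wx": 0, "wy": 0, "wz": 0},
  ],
  claw=1,
)

```text
t: 29.03
position: [0.6137, 0.2867, 0.2137]
tool_rot: [[-1.0, -0.0, -0.002], [-0.0, 1.0, -0.001], [0.002, -0.001, -1.0]]
wrist_force: [0.2, 0.1, -0.5]
width: 0.0878
gripper_force: 0.0
```

Run:
```python
from h import *;import cv2
s=r.get_state();print(s['t'],s['position'],s['width'])
cv2.imwrite("pics/f.png",cv2.resize(r.camera("scene")[130:380,120:560,::-1],None,fx=1.8,fy=1.8,interpolation=cv2.INTER_CUBIC))
```

```text
29.0333 [0.61365108 0.28667461 0.21368902] 0.08778173534545497
```

View pics/f.png

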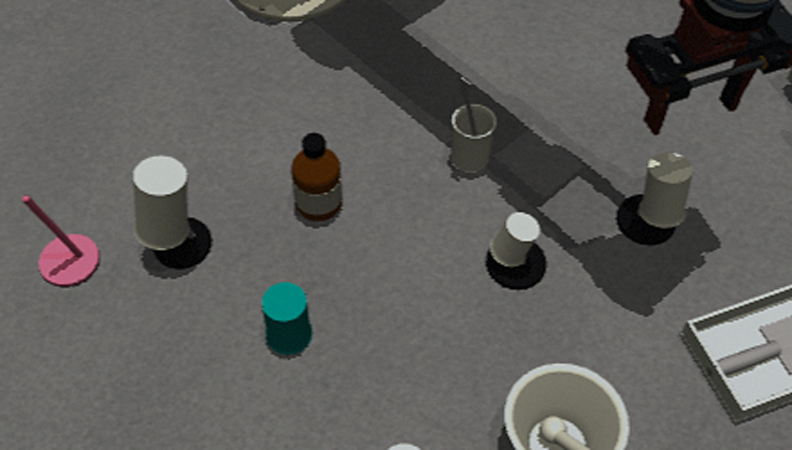

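The picture shows all three beakers on their pegs: large at (160,200), small at (515,240) and medium at (667,190). The bottle and the used beaker have not moved.

```bash
python3 -c "
from workcell import r
print(r.close_job())"
```

```text
the job is handed in; nothing more can be done
None
```

The large, medium and small beakers are hung mouth-down on the tall, middle and short pegs, lowered at under 4 N and released; the used beaker and amber bottle were not touched, and the job was handed in at about 29 s of the 88 s allowed, with no verdict returned.

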